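# Set the big heat sink on the chip

## Robot

A 7-joint arm with a two-finger parallel gripper is mounted at the origin on the work surface. World frame = base frame: x ahead of the robot, y to its left, z up, the work surface at z = 0. Lengths are in mm, angles in rad, forces in N, time in s.
With the tool pointing down it reaches from about 425 to 800 mm from the base axis. Payload 8.3 kg.
Tool frame: the origin (TCP) lies midway between the tips of the shut fingers; the grasp point (between the pads) lies 19 mm behind it (ctrl.grasp_offset is the distance from the TCP to the grasp point, in mm); z points along the fingers, x is the direction in which the jaws open and shut, and the axes are right-handed (so a half turn about z gives the same grasp; the last joint's range is limited). The gripper opens to 85 mm and grips with 20 to 120 N. Pads are 22 mm wide; open, the fingers measure 114 mm over their backs; the gripper's body (76 mm by 85 mm) begins 54 mm behind the grasp point. The pads swing forward as they close: fully open they stand 13 mm farther back than shut.
Start: joints at [1.124, 0.383, 0.016, 1.37, -0.006, 1.388, -0.046], TCP at [234.064, -579.497, 231.279] pointing down, gripper open.
Joint ranges: [-2.95, 2.95], [-0.25, 2.06], [-1.52, 1.56], [0.18, 2.33], [-1.44, 4.58], [0.02, 2.06], [-3.01, 3.01]. Speed limits (rad/s): [2.39, 2.39, 3.01, 3.01, 3.14, 3.14, 3.14].

## Interface

Orientations are given as a rotation vector (axis times angle).
In Python, from bench import ctrl, snapshot, order gives the robot as it stands.
- The arm moves only by the tool carry_out, never from a script. Its argument "increments" is a list of rows, each an object of numbers: "claw": the finger opening in mm, from 0 to 85.4; "tx", "ty", "tz": the shift along the world's x, y, z in mm; "ax", "ay", "az": the turn, a rotation vector about the world's x, y, z in rad. A call has 1 to 20 rows; each row shifts and turns the pose as measured when the row begins; what a row does not reach is not made up. A row lasts 1/10 s, in which the tool goes at most 50 mm and 8.59 degrees, less where a joint would pass 70% of its speed; a pose out of reach is approached as far as the arm can. A call is refused whole if a number of a shift passes 50 or a number of a turn 0.15, either way. A call with a gripper value outside its range is refused whole. The fingers move at their own pace and stop on an object; "newtons" is the grip in N (left out, the last holds). Time passes only in rows, so rows that do not move let the fingers close. It gives the time, the measured TCP pose, the force and the opening at its end, in the units of the state.
- ctrl.sense(): the state, without advancing time (a new reading comes with each control period).
- snapshot(name): name is "scene" or "side" or "wrist"; returns a dict with "pixels" (384x512x3 uint8, red, green, blue), "z_map" (384x512 float32, mm along the optical axis (not along the pixel's ray), 0 where there is no reading), "vfov" (degrees; the focal length in pixels is half the picture's height over the tangent of half this angle, whatever the lens; pixels are square), "cx", "cy" (the principal point, pixels), "k1" (the pictures are not rectified: a ray, as slopes to the right and down, at radius r is drawn at 1 + k1 r^2 times it, then the intrinsics apply), "xyz" and "rotation" of the camera in the world. Camera axes: x right, y up, looking along -z (the intrinsics and any distortion apply to the point x, -y, -z); pixel columns grow to the right and rows downward; lengths in mm; the calibration is good to about 2 mm. A picture is of the moment at which its call begins.
- order.close_job(): hands the job in, once; it reports no verdict.
The state is a dict: "time": time; "joints": joint angles; "joint_vel": joint speeds; "joint_efforts": joint torques, N m; "ee_pos": TCP position; "eef_rot": TCP orientation; "force": force on the tool from outside, world axes, zero at the start; "ft_torque": the same for the moment, N m; "grip_width": finger opening in mm.
Only numpy, scipy, OpenCV 4.12 (cv2) and the standard library are available. Lean on these libraries where they do the work, as an engineer would, in place of code of your own. Each camera call takes 0.05 s, during which the arm holds its last target. There are 200 camera calls.

## Task

Take the larger of the two finned aluminium heat sinks out of the black parts tray and set it down gently, base down, on the big black square chip of the green circuit board: centred on the chip, its sides in line with the chip's sides, and let go. Leave the small heat sink lying in its compartment.

Things in the scene. Friction and masses are not known exactly. Their poses are not given: they have to be found in the camera images.
- heat_sink: the larger heat sink: plain aluminium, square base with seven upright fins, 38 x 38 mm, 34 mm tall, about 60 g, standing fins up within 5 mm of the middle of one tray compartment, turned by up to 0.3 rad to the walls. Origin at the centre of its underside, z up, x along the fins, y across them; it can be gripped across either pair of sides.
- small_sink: the smaller heat sink, a bystander: same make and material with five fins, 24 x 24 mm and 18 mm tall, in another compartment. Origin at the centre of its underside, z up. To be left where it is.
- tray: black open parts tray, fixed: 204 x 204 mm, walls and crossing dividers 4 mm thick, tops 18 mm above the table, floor 4 mm thick. Four 96 mm compartments, middles 50 mm from its centre along x and y, hold in any order two heat sinks, a grey ring (40 mm wide) and a blue upright capacitor (38 mm tall). Origin: centre of its underside; x, y along its walls. Left or right; board opposite.
- chip (a point): centre of the top face of the big black square chip, 38 x 38 mm, in the middle of the green board (150 x 200 mm, fixed on standoffs). The top is 20 mm above the table, 4 mm above the board. x, y along the chip's sides, z up. The heat sink rests directly on it, fins along x or y. Other parts on the board rise at most 11.5 mm above it, and within 50 mm of this point none is higher than the chip.
Not all that is in view belongs to the job. Leave any pink look-alike of the heat_sink alone.

How it is judged (in metres and radians):
At the end, for the whole second after the job is handed in: The larger heat sink rests base down on the chip, its centre within 12 mm of the chip's centre, its sides within 15 degrees of the chip's sides (fins along either direction), level within 6 degrees, released and at rest; the small heat sink is within 25 mm of where it was (horizontal distance between heat_sink and chip below 0.012 m and z of heat_sink in the frame of chip between -0.003 and 0.003 m and angle between heat_sink's own z axis and vertical below 0.1 rad and (angle between the x axis of heat_sink and the x axis of chip, either way round below 0.26 rad or angle between the x axis of heat_sink and the y axis of chip, either way round below 0.26 rad) and linear speed of heat_sink below 0.02 m/s and distance of small_sink from where it was at the start of the episode below 0.025 m); the robot touches nothing.
It fails at once if the small heat sink is moved more than 25 mm (distance of small_sink from where it was at the start of the episode above 0.025 m).
It fails at once if the heat sink is dropped or slammed on the chip (faster than 0.5 m/s when just above it) (horizontal distance between heat_sink and chip below 0.03 m and z of heat_sink in the frame of chip below 0.02 m and linear speed of heat_sink above 0.5 m/s).
It also fails if it takes over 34 s, if anything falls off the work surface, if the arm or the gripper's body presses on something with over 40 N, if the wrist force passes 120 N, or if a joint passes its speed limit or range.

## Working session

There is one attempt and no reset: what is moved stays moved. The work goes in short steps, Python scripts to look and compute and a tool call to move; the robot and the scene stay as the last step left them, time stands still between calls to the robot, and variables do not carry over. Pictures are saved under pics/ and viewed, about 8 in all and at most 12, crops included, and the job is handed in when it is done.

Besides the shell and the picture viewer there is one more tool, called after "Request:" by a JSON object that holds its "method" and its "body". carry_out: Moves the arm, as the interface text tells. Its arguments: {"type":"object","properties":{"increments":{"type":"array"},"newtons":{"type":"number"}},"required":["increments"]}

```bash
mkdir -p pics; cat > h.py <<'E'
import numpy as np, cv2
from bench import ctrl, snapshot, order
def K(s):
    f=s["pixels"].shape[0]/2/np.tan(np.radians(s["vfov"])/2)
    return np.array([[f,0,s["cx"]],[0,f,s["cy"]],[0,0,1.]])
def rot(s):
    R=np.array(s["rotation"],float)
    return R if R.shape==(3,3) else cv2.Rodrigues(R)[0]
def cloud(s):
    h,w=s["z_map"].shape
    u,v=np.meshgrid(np.arange(w),np.arange(h))
    p=np.stack([u,v],-1).reshape(-1,1,2).astype(np.float64)
    n=cv2.undistortPoints(p,K(s),np.array([s["k1"],0,0,0.])).reshape(h,w,2)
    z=s["z_map"].astype(float)
    c=np.stack([n[...,0]*z,-n[...,1]*z,-z],-1)
    P=c@rot(s).T+np.array(s["xyz"]); P[z==0]=np.nan
    return P
def save(s,n): cv2.imwrite(f"pics/{n}.png",s["pixels"][...,::-1])
E
python3 - <<'E'
from h import *
print(ctrl.sense())
ims=[]
for n in("scene","side","wrist"):
    s=snapshot(n); print(n,s["xyz"],np.round(rot(s),3).tolist(),s["vfov"],s["k1"]); np.savez(n,P=cloud(s),px=s["pixels"]); ims.append(s["pixels"])
a=np.hstack(ims[:2]);cv2.imwrite("pics/a.png",cv2.resize(a,(800,300),interpolation=cv2.INTER_AREA)[...,::-1])
cv2.imwrite("pics/scene.png",ims[0][...,::-1])
E
```

```text
{'time': 0.0, 'joints': array([ 1.12412068,  0.38422559,  0.01642038,  1.3711923 , -0.00629285,
        1.38822296, -0.0465115 ]), 'joint_vel': array([-0.00051492, -0.00021039, -0.00177945, -0.00150978,  0.00181313,
        0.00149628,  0.00017027]), 'joint_efforts': array([-7.72169842e-04, -6.27592850e+01,  8.44218358e-01, -3.71826160e+01,
        1.65802252e-02,  1.39878318e-02,  2.93093115e-05]), 'ee_pos': array([ 233.8223409 , -579.04590678,  230.26981712]), 'eef_rot': array([-2.60345009,  1.75640255,  0.00265392]), 'force': array([-0.98073124, -0.3612537 ,  0.44052388]), 'ft_torque': array([ 0.01783837, -0.01073428,  0.02587073]), 'grip_width': 85.47160695277461}
scene [1126.06344711 -499.59104834  773.17523373] [[0.605, -0.533, 0.592], [0.797, 0.396, -0.457], [0.009, 0.748, 0.664]] 44.1216723900044 -0.1509469703315144
side [ 235.34373463 -523.47152095  474.6064138 ] [[0.876, 0.294, -0.383], [-0.482, 0.498, -0.721], [-0.022, 0.816, 0.578]] 55.65602139703943 -0.11902656476480848
wrist [ 308.65039286 -548.64110009  372.98556833] [[0.375, 0.879, 0.296], [-0.927, 0.356, 0.118], [-0.001, -0.318, 0.948]] 68.29052982786459 -0.0442040608211061
```

View pics/scene.png

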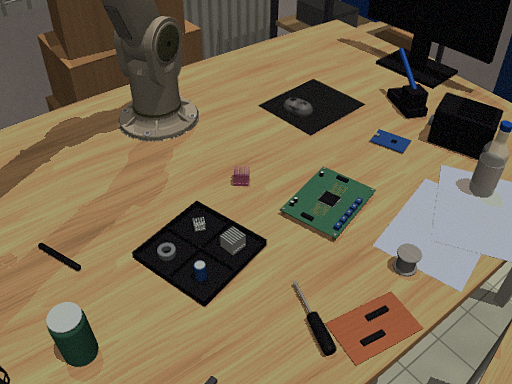

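The scene view shows the tray around (200,250), the larger sink at (232,240), the small one at (199,223), the pink look-alike at (241,176) and the chip at (328,199). I'll locate them in 3D next.

```bash
python3 - <<'E'
from h import *
d=np.load("scene.npz");P=d["P"]
for n,(u,v) in dict(big=(232,240),small=(199,223),tray=(200,250),chip=(328,199),cap=(200,266),pink=(241,176),table=(180,190)).items():
    print(n,np.round(np.nanmedian(P[v-2:v+3,u-2:u+3].reshape(-1,3),0),1))
for n in("scene","side","wrist"):
    Q=np.load(n+".npz")["P"]
    m=(Q[...,2]>27)&(Q[...,2]<45)&(Q[...,0]>250)&(Q[...,0]<900)&(abs(Q[...,1])<500)
    c,l,st,ce=cv2.connectedComponentsWithStats(m.astype(np.uint8))
    for i in range(1,c):
        if st[i,4]>15: q=Q[l==i]; print(n,st[i].tolist(),np.round(q.mean(0),1),cv2.minAreaRect(q[:,:2].astype(np.float32)))
    px=np.load(n+".npz")["px"].astype(int)
    g=(px[...,1]>px[...,0]*1.25)&(px[...,1]>px[...,2]*1.1)&(Q[...,2]>8)&(Q[...,2]<26)
    c,l,st,ce=cv2.connectedComponentsWithStats(cv2.morphologyEx(g.astype(np.uint8),cv2.MORPH_CLOSE,np.ones((3,3))))
    i=1+st[1:,4].argmax() if c>1 else 0
    q=Q[(l==i)&g]; print(n,'board',st[i].tolist(),cv2.minAreaRect(q[:,:2].astype(np.float32)),np.median(q[:,2]))
E
```

```text
big [ 565.6 -127.1   34.6]
small [ 465.3 -143.9   11.2]
tray [ 529.6 -183.9    8.6]
chip [582.9 138.2  18.5]
cap [ 590.1 -220.8   41.1]
pink [395.4  19.9  21.4]
table [ 325.4 -115.7   -1.3]
scene [472, 173, 25, 18, 154] [789.7 474.3  35.8] ((787.0443115234375, 477.34259033203125), (62.062339782714844, 26.598812103271484), 14.531973838806152)
scene [220, 226, 26, 22, 296] [ 558.8 -119.4   34.1] ((557.354248046875, -118.02830505371094), (39.872039794921875, 41.1676139831543), 8.527225494384766)
scene [397, 244, 25, 23, 217] [826.8 133.9  41. ] ((825.7142944335938, 137.62863159179688), (50.53096389770508, 43.81023406982422), 79.13876342773438)
scene [399, 247, 7, 6, 16] [806.1 133.2  44.1] ((805.4171752929688, 132.51437377929688), (10.526196479797363, 14.085249900817871), 69.494384765625)
scene [194, 261, 13, 13, 135] [ 589.4 -221.3   38.4] ((587.2806396484375, -219.95518493652344), (23.918317794799805, 23.65839958190918), 52.96326446533203)
scene [77, 334, 19, 26, 138] [ 629.  -480.2   35.9] ((624.7686157226562, -476.5119934082031), (12.770540237426758, 49.31802749633789), 30.866865158
[... 828 characters left out ...]
, -118.65646362304688), (40.006221771240234, 40.06853485107422), 9.323626518249512)
side [345, 241, 16, 17, 204] [ 581.1 -221.5   39. ] ((583.913818359375, -218.9483184814453), (25.55144500732422, 23.743030548095703), 41.96137619018555)
side [470, 352, 18, 32, 196] [ 572.9 -474.2   36.6] ((576.8263549804688, -471.68096923828125), (45.546199798583984, 10.446179389953613), 52.84349822998047)
side board [203, 142, 95, 51, 2167] ((578.6459350585938, 141.20046997070312), (147.74209594726562, 198.4990234375), 15.708576202392578) 15.881041669805796
wrist board [325, 346, 4, 3, 5] ((-6.332136154174805, -809.9253540039062), (0.7404080629348755, 6.059966564178467), 62.51688003540039) 9.800126708115755
```

View pics/a.png

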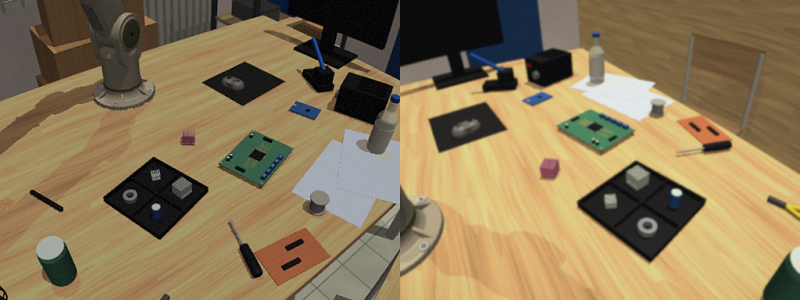

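The larger sink is at about (555.5,-118) with its yaw near 9°, and the chip is at about (580,142) with its yaw near 16°. I'll swing over the sink now.

Request:
{"method": "carry_out", "body": {"increments": [{"tx":27,"ty":38,"az":0.112,"claw":85},{"tx":27,"ty":38,"az":0.112},{"tx":27,"ty":38,"az":0.112},{"tx":27,"ty":38,"az":0.112},{"tx":27,"ty":38,"az":0.112},{"tx":27,"ty":38,"az":0.112},{"tx":27,"ty":38,"az":0.112},{"tx":27,"ty":38,"az":0.112},{"tx":27,"ty":38,"az":0.112},{"tx":27,"ty":38,"az":0.112},{"tx":27,"ty":38,"az":0.112},{"tx":27,"ty":38,"az":0.112},{"claw":54},{}]}}

```text
invalid input
```

Request:
{"method": "carry_out", "body": {"increments": [{"tx":27,"ty":38,"az":0.112,"claw":54},{"tx":27,"ty":38,"az":0.112,"claw":54},{"tx":27,"ty":38,"az":0.112,"claw":54},{"tx":27,"ty":38,"az":0.112,"claw":54},{"tx":27,"ty":38,"az":0.112,"claw":54},{"tx":27,"ty":38,"az":0.112,"claw":54},{"tx":27,"ty":38,"az":0.112,"claw":54},{"tx":27,"ty":38,"az":0.112,"claw":54},{"tx":27,"ty":38,"az":0.112,"claw":54},{"tx":27,"ty":38,"az":0.112,"claw":54},{"tx":27,"ty":38,"az":0.112,"claw":54},{"tx":27,"ty":38,"az":0.112,"claw":54}], "newtons": 40}}

```text
invalid input
```

Request:
{"method": "carry_out", "body": {"increments": [{"claw":54,"tx":27,"ty":38,"tz":0,"ax":0,"ay":0,"az":0.112},{"claw":54,"tx":27,"ty":38,"tz":0,"ax":0,"ay":0,"az":0.112}], "newtons": 40}}

```text
time: 0.35
ee_pos: [282.2, -506.2, 228.5]
eef_rot: [2.777, -1.464, -0.008]
force: [0.8, 0.5, 0.3]
grip_width: 58.7
```

Request:
{"method": "carry_out", "body": {"increments": [{"claw":54,"tx":27,"ty":39,"tz":0,"ax":0,"ay":0,"az":0.115},{"claw":54,"tx":27,"ty":39,"tz":0,"ax":0,"ay":0,"az":0.115},{"claw":54,"tx":27,"ty":39,"tz":0,"ax":0,"ay":0,"az":0.115},{"claw":54,"tx":27,"ty":39,"tz":0,"ax":0,"ay":0,"az":0.115},{"claw":54,"tx":27,"ty":39,"tz":0,"ax":0,"ay":0,"az":0.115},{"claw":54,"tx":27,"ty":39,"tz":0,"ax":0,"ay":0,"az":0.115},{"claw":54,"tx":27,"ty":39,"tz":0,"ax":0,"ay":0,"az":0.115},{"claw":54,"tx":27,"ty":39,"tz":0,"ax":0,"ay":0,"az":0.115},{"claw":54,"tx":27,"ty":39,"tz":0,"ax":0,"ay":0,"az":0.115},{"claw":54,"tx":20,"ty":30,"tz":0,"ax":0,"ay":0,"az":0.1},{"claw":54,"tx":0,"ty":0,"tz":0,"ax":0,"ay":0,"az":0},{"claw":54,"tx":0,"ty":0,"tz":0,"ax":0,"ay":0,"az":0}], "newtons": 40}}

```text
time: 1.55
ee_pos: [552.4, -99.7, 226.3]
eef_rot: [3.12, 0.351, -0.007]
force: [-1.2, -1.7, 0.0]
grip_width: 54.0
```

```bash
cat > loc.py <<'E'
from h import *
import sys
s=snapshot("wrist");save(s,sys.argv[1]);Q=cloud(s);np.savez("w",P=Q,px=s["pixels"])
st_=ctrl.sense();R=cv2.Rodrigues(np.array(st_["eef_rot"]))[0]
print("tcp",np.round(st_["ee_pos"],1),"yaw",np.degrees(np.arctan2(R[1,0],R[0,0])).round(1),"tilt",np.round(R[:2,2],3),st_["grip_width"],"cam",np.round(s["xyz"],0))
lo,hi=float(sys.argv[2]),float(sys.argv[3])
m=(Q[...,2]>lo)&(Q[...,2]<hi)
c,l,st,ce=cv2.connectedComponentsWithStats(m.astype(np.uint8))
for i in range(1,c):
    if st[i,4]>60: q=Q[l==i]; print(st[i].tolist(),np.round(q.mean(0),1),cv2.minAreaRect(q[:,:2].astype(np.float32)))
E
python3 loc.py w1 30 50
```

```text
tcp [552.3 -99.5 226.3] yaw 12.8 tilt [-0.004 -0.002] 53.94353121153307 cam [533. -19. 369.]
[123, 1, 26, 34, 101] [392.6  36.7  33.4] ((392.7659912109375, 36.46470642089844), (2.7858188152313232, 39.287376403808594), 49.61839294433594)
[128, 0, 26, 30, 90] [397.5  40.4  33.3] ((397.52325439453125, 40.60452651977539), (2.968778371810913, 36.290679931640625), 49.99778747558594)
[118, 5, 27, 33, 97] [389.   31.9  33.5] ((388.61309814453125, 31.928627014160156), (3.0968918800354004, 38.24296569824219), 49.22932815551758)
[115, 10, 27, 32, 95] [385.   27.4  33.3] ((385.22772216796875, 27.203739166259766), (2.93778920173645, 37.522010803222656), 51.15229415893555)
[112, 14, 25, 32, 97] [382.   22.2  33.3] ((381.5616455078125, 22.220632553100586), (2.8676881790161133, 36.96296691894531), 51.6983757019043)
[107, 18, 28, 31, 102] [378.1  17.7  33.4] ((378.04144287109375, 17.333444595336914), (3.260823965072632, 37.86674880981445), 50.50309753417969)
[104, 22, 26, 31, 101] [374.1  13.2  33.3] ((374.00115966796875, 12.934785842895508), (3.219522476196289, 37.620521545410156), 50.04831314086914)
[237, 170, 32, 5, 102] [550.4 -99.2  36.1] ((550.3073120117188, -99.65087127685547), (37.43376159667969, 2.6163268089294434), 9.47496509552002)
[237, 175, 32, 5, 99] [ 551.4 -105.1   36.2] ((551.4827880859375, -105.3351821899414), (37.793975830078125, 2.4772768020629883), 8.372817039489746)
[237, 179, 31, 6, 103] [ 552.  -111.1   35.9] ((552.3074340820312, -111.4498291015625), (37.21359634399414, 2.4319069385528564), 9.536147117614746)
[236, 184, 32, 19, 437] [ 554.9 -126.    35.9] ((554.8318481445312, -126.354248046875), (38.019805908203125, 20.907257080078125), 10.2988920211792)
[248, 251, 19, 21, 315] [ 582.7 -215.7   40.8] ((583.3442993164062, -217.9943084716797), (24.082881927490234, 24.42217445373535), 19.614551544189453)
```

View pics/w1.png

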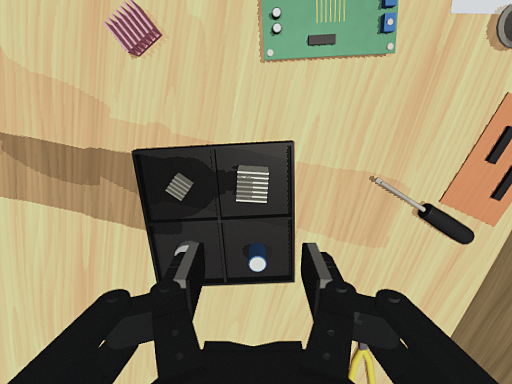

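The wrist view shows the fin tops at about (253,184), running along the image's x, with the walls at columns 220 and 292. The sink is near (553.3,-117.4) with its yaw at 9.2°. I'll narrow the claw to 48 mm for wall clearance, align and descend part-way.

Request:
{"method": "carry_out", "body": {"increments": [{"claw":48,"tx":1,"ty":-18,"tz":-20,"ax":0,"ay":0,"az":-0.063},{"claw":48,"tx":0,"ty":0,"tz":-45,"ax":0,"ay":0,"az":0},{"claw":48,"tx":0,"ty":0,"tz":-45,"ax":0,"ay":0,"az":0},{"claw":48,"tx":0,"ty":0,"tz":-30,"ax":0,"ay":0,"az":0},{"claw":48,"tx":0,"ty":0,"tz":-5,"ax":0,"ay":0,"az":0},{"claw":48,"tx":0,"ty":0,"tz":0,"ax":0,"ay":0,"az":0}], "newtons": 40}}

```text
time: 2.2
ee_pos: [550.1, -128.4, 79.1]
eef_rot: [3.126, 0.219, -0.003]
force: [0.7, -0.2, 0.1]
grip_width: 48.0
```

```bash
python3 loc.py w2 30 50
```

```text
tcp [ 550.2 -128.6   79.6] yaw 8.0 tilt [-0.001 -0.008] 48.184709020727134 cam [537. -46. 221.]
[233, 180, 57, 7, 334] [550.2 -99.1  36. ] ((550.266357421875, -99.46942901611328), (37.95547103881836, 2.645214796066284), 8.969292640686035)
[234, 188, 55, 8, 353] [ 551.4 -105.    35.8] ((551.3676147460938, -105.46056365966797), (37.882606506347656, 2.67793869972229), 9.521051406860352)
[234, 196, 55, 39, 1858] [ 554.  -122.9   35.6] ((554.2322387695312, -123.2640151977539), (38.0376091003418, 26.872621536254883), 9.996599197387695)
[264, 309, 31, 33, 832] [ 582.3 -214.2   40.1] ((582.83447265625, -217.04620361328125), (24.315353393554688, 24.10309410095215), 12.05395221710205)
```

View pics/w2.png

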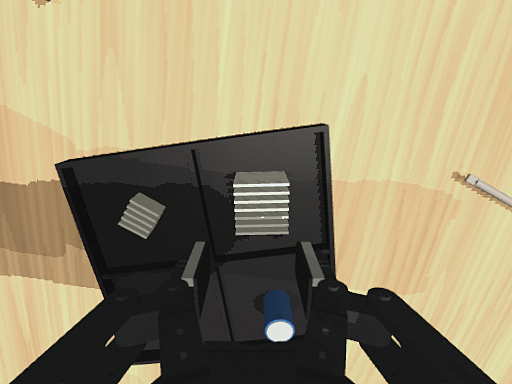

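The sink is at (262,205) px and the jaws straddle column 253. That leaves an offset of (+3,+11) mm and +0.026 rad.

Request:
{"method": "carry_out", "body": {"increments": [{"claw":48,"tx":3,"ty":11,"tz":0,"ax":-0.006,"ay":0,"az":0.026},{"claw":48,"tx":0,"ty":0,"tz":0,"ax":0,"ay":0,"az":0},{"claw":48,"tx":0,"ty":0,"tz":-10,"ax":0,"ay":0,"az":0},{"claw":48,"tx":0,"ty":0,"tz":0,"ax":0,"ay":0,"az":0}], "newtons": 40}}

```text
time: 2.65
ee_pos: [557.2, -117.1, 74.9]
eef_rot: [3.113, 0.261, 0.011]
force: [-0.3, 0.3, -0.8]
grip_width: 48.3
```

```bash
python3 loc.py w3 30 50
```

```text
tcp [ 557.8 -117.3   75.7] yaw 9.6 tilt [ 0.01  -0.017] 48.18660766605307 cam [541. -34. 216.]
[220, 195, 57, 7, 353] [550.1 -99.   35.7] ((550.1542358398438, -99.3214340209961), (37.94698715209961, 2.3640329837799072), 9.903013229370117)
[221, 203, 56, 47, 2420] [ 553.6 -119.9   35.6] ((553.6585693359375, -120.60657501220703), (38.13827896118164, 33.55046844482422), 9.39854621887207)
[250, 321, 30, 25, 585] [ 581.1 -210.9   39. ] ((582.2927856445312, -212.40415954589844), (24.7159423828125, 14.803236961364746), 12.38848876953125)
```

Request:
{"method": "carry_out", "body": {"increments": [{"claw":48,"tx":-4,"ty":0,"tz":0,"ax":0.016,"ay":0.01,"az":0},{"claw":48,"tx":0,"ty":0,"tz":-10,"ax":0,"ay":0,"az":0},{"claw":48,"tx":0,"ty":0,"tz":-10,"ax":0,"ay":0,"az":0}], "newtons": 40}}

```text
time: 3.0
ee_pos: [554.6, -117.8, 56.3]
eef_rot: [3.13, 0.262, 0.003]
force: [0.0, 0.5, -0.1]
grip_width: 48.1
```

```bash
python3 loc.py w4 30 50; python3 loc.py w4 30 50|head -1
```

```text
tcp [ 553.5 -117.8   54.4] yaw 9.6 tilt [-0. -0.] 47.65216486665074 cam [539. -37. 199.]
[222, 205, 62, 59, 3348] [ 553.  -116.7   35.6] ((553.1315307617188, -117.21772003173828), (38.2265510559082, 38.6718864440918), 9.333475112915039)
tcp [ 553.3 -117.7   54.9] yaw 9.6 tilt [-0.001 -0.   ] 47.895516192137066 cam [538. -37. 197.]
```

It's aligned to under 1 mm. I'll descend in steps and watch the force.

Request:
{"method": "carry_out", "body": {"increments": [{"claw":48,"tx":0,"ty":0,"tz":-12,"ax":0,"ay":0,"az":0},{"claw":48,"tx":0,"ty":0,"tz":-12,"ax":0,"ay":0,"az":0},{"claw":48,"tx":0,"ty":0,"tz":-8,"ax":0,"ay":0,"az":0},{"claw":48,"tx":0,"ty":0,"tz":0,"ax":0,"ay":0,"az":0}], "newtons": 40}}

```text
time: 3.5
ee_pos: [552.5, -117.5, 18.9]
eef_rot: [-3.13, -0.262, 0.004]
force: [1.3, -0.7, 0.7]
grip_width: 47.7
```

```bash
python3 loc.py w5 30 50
```

```text
tcp [ 552.8 -117.5   19.5] yaw 9.6 tilt [-0.002  0.   ] 47.70942730484547 cam [538. -37. 162.]
[218, 231, 78, 72, 5237] [ 552.9 -115.7   36. ] ((553.1093139648438, -117.12110137939453), (38.46630096435547, 39.012840270996094), 9.380184173583984)
[172, 245, 37, 59, 800] [ 522.3 -116.5   40.7] ((520.6302490234375, -122.40147399902344), (14.272270202636719, 22.666484832763672), 8.848076820373535)
[297, 245, 37, 58, 798] [ 578.2 -107.    40.6] ((576.1673583984375, -110.97453308105469), (22.409793853759766, 14.25662612915039), 60.63215255737305)
```

View pics/w5.png

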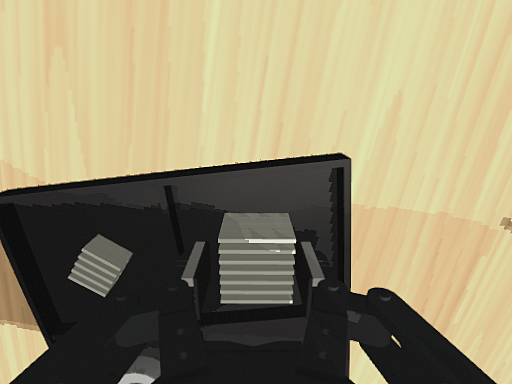

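The sink sits between the pads (columns 205–302), square and clear of the walls. I'll go down 9 mm more and close.

Request:
{"method": "carry_out", "body": {"increments": [{"claw":48,"tx":0,"ty":0,"tz":-7,"ax":0,"ay":0,"az":0},{"claw":48,"tx":0,"ty":0,"tz":-1,"ax":0,"ay":0,"az":0},{"claw":30,"tx":0,"ty":0,"tz":0,"ax":0,"ay":0,"az":0},{"claw":30,"tx":0,"ty":0,"tz":0,"ax":0,"ay":0,"az":0},{"claw":30,"tx":0,"ty":0,"tz":0,"ax":0,"ay":0,"az":0},{"claw":30,"tx":0,"ty":0,"tz":0,"ax":0,"ay":0,"az":0}], "newtons": 40}}

```text
time: 4.15
ee_pos: [554.1, -117.5, 12.3]
eef_rot: [3.13, 0.262, 0.0]
force: [0.5, -0.8, -0.4]
grip_width: 37.4
```

Gripped at 37.4 mm. Lifting now, then part of the way toward the board.

Request:
{"method": "carry_out", "body": {"increments": [{"claw":30,"tx":0,"ty":0,"tz":15,"ax":0,"ay":0,"az":0},{"claw":30,"tx":0,"ty":0,"tz":25,"ax":0,"ay":0,"az":0},{"claw":30,"tx":0,"ty":0,"tz":30,"ax":0,"ay":0,"az":0},{"claw":30,"tx":0,"ty":0,"tz":30,"ax":0,"ay":0,"az":0},{"claw":30,"tx":2,"ty":15,"tz":15,"ax":0,"ay":0,"az":0.02},{"claw":30,"tx":3,"ty":30,"tz":0,"ax":0,"ay":0,"az":0.02},{"claw":30,"tx":3,"ty":30,"tz":0,"ax":0,"ay":0,"az":0.02},{"claw":30,"tx":3,"ty":30,"tz":0,"ax":0,"ay":0,"az":0.02},{"claw":30,"tx":3,"ty":30,"tz":0,"ax":0,"ay":0,"az":0.02},{"claw":30,"tx":3,"ty":15,"tz":0,"ax":0,"ay":0,"az":0.02},{"claw":30,"tx":0,"ty":0,"tz":0,"ax":0,"ay":0,"az":0},{"claw":30,"tx":0,"ty":0,"tz":0,"ax":0,"ay":0,"az":0}], "newtons": 40}}

```text
time: 5.35
ee_pos: [571.5, 35.5, 145.4]
eef_rot: [3.105, 0.451, 0.015]
force: [-0.1, -1.6, -0.4]
grip_width: 37.5
```

```bash
python3 loc.py w6 150 170
```

```text
tcp [571.6  35.3 145.4] yaw 16.5 tilt [ 0.01  -0.002] 37.15010011659058 cam [545. 115. 288.]
[186, 226, 134, 42, 2565] [565.7  49.7 162.2] ((566.3768310546875, 47.81473159790039), (65.10753631591797, 14.131871223449707), 16.626482009887695)
[214, 262, 78, 6, 395] [567.5  41.8 167.7] ((568.01904296875, 42.081539154052734), (37.63547134399414, 2.419588088989258), 16.078763961791992)
[214, 273, 78, 6, 370] [569.   35.9 168.1] ((569.8077392578125, 35.84095001220703), (37.69269561767578, 3.595848321914673), 13.56582260131836)
[215, 283, 76, 6, 293] [571.8  30.4 168.1] ((571.4566040039062, 30.482208251953125), (37.582237243652344, 2.6077897548675537), 17.57304573059082)
[215, 293, 76, 6, 342] [572.6  24.8 168.3] ((572.9779663085938, 25.21611785888672), (37.823585510253906, 3.2062227725982666), 15.798341751098633)
[216, 303, 74, 5, 296] [574.3  18.9 168.4] ((574.8182983398438, 19.14113426208496), (38.06743240356445, 2.141920328140259), 17.200801849365234)
```

View pics/w6.png

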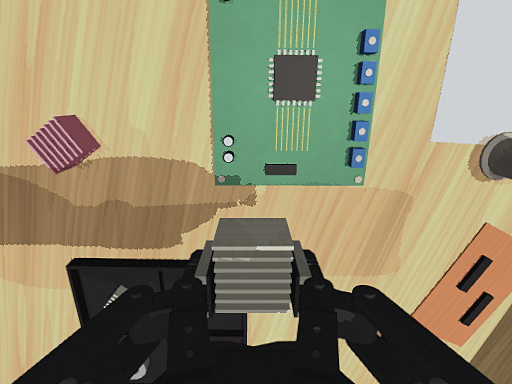

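The sink is held level and the chip is at about (295,77) px. I'll measure the chip from this wrist view.

```bash
cat > chip.py <<'E'
from h import *
d=np.load("w.npz");P=d["P"];px=d["px"].astype(int)
def run(u,v,r=40):
    m=np.zeros(px.shape[:2],np.uint8); v0=max(v-r,0)
    sub=px[v0:v+r,u-r:u+r]; m[v0:v+r,u-r:u+r]=((sub.max(-1)<95)&(sub.max(-1)-sub.min(-1)<22)&(abs(P[v0:v+r,u-r:u+r,2]-20)<6))
    m=cv2.morphologyEx(m,cv2.MORPH_OPEN,np.ones((5,5)))
    c,l,st,ce=cv2.connectedComponentsWithStats(m); i=l[v,u]
    q=P[l==i]; print(st[i],np.round(q.mean(0),1),np.median(q[:,2]),cv2.minAreaRect(q[:,:2].astype(np.float32)))
import sys
run(int(sys.argv[1]),int(sys.argv[2]))
E
python3 chip.py 295 77
```

```text
[ 273   55   45   45 1905] [577.8 144.5  20. ] 20.038497809354396 ((578.5321655273438, 144.34811401367188), (38.28474807739258, 37.05280303955078), 16.02663803100586)
```

The chip is at (578.3,144.4) with its yaw at 16.0°. I'll move over it.

Request:
{"method": "carry_out", "body": {"increments": [{"claw":30,"tx":2,"ty":20,"tz":0,"ax":0,"ay":0.01,"az":0},{"claw":30,"tx":2,"ty":30,"tz":0,"ax":0,"ay":0,"az":0},{"claw":30,"tx":2,"ty":30,"tz":0,"ax":0,"ay":0,"az":0},{"claw":30,"tx":1,"ty":15,"tz":-10,"ax":0,"ay":0,"az":0},{"claw":30,"tx":0,"ty":0,"tz":-20,"ax":0,"ay":0,"az":0},{"claw":30,"tx":0,"ty":0,"tz":-20,"ax":0,"ay":0,"az":0},{"claw":30,"tx":0,"ty":0,"tz":-5,"ax":0,"ay":0,"az":0},{"claw":30,"tx":0,"ty":0,"tz":0,"ax":0,"ay":0,"az":0}], "newtons": 40}}

```text
time: 6.2
ee_pos: [581.3, 114.7, 88.7]
eef_rot: [3.105, 0.409, -0.004]
force: [-0.6, -0.5, -1.5]
grip_width: 37.4
```

```bash
python3 loc.py w7 98 125
```

```text
tcp [581.5 114.5  89. ] yaw 15.0 tilt [-0.001 -0.01 ] 37.17559400205075 cam [559. 195. 230.]
[181, 230, 144, 83, 7938] [579.  118.7 112.4] ((579.9620361328125, 114.86407470703125), (65.2447280883789, 39.41011428833008), 14.805804252624512)
```

View pics/w7.png

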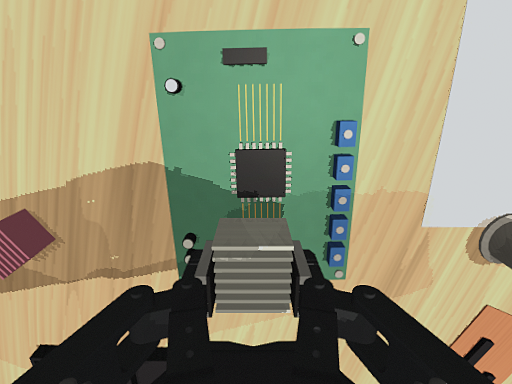

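The chip is at (260,172) px, still about 30 mm ahead of the sink. I'll re-measure it from nearer.

```bash
python3 chip.py 260 172
```

```text
[ 235  149   51   49 2373] [578.  144.7  20. ] 20.01846219252411 ((578.0433349609375, 144.03941345214844), (38.21372604370117, 38.07881546020508), 16.631807327270508)
```

Request:
{"method": "carry_out", "body": {"increments": [{"claw":30,"tx":-1,"ty":15,"tz":0,"ax":0.01,"ay":0,"az":0.02},{"claw":30,"tx":-1,"ty":12,"tz":0,"ax":0,"ay":0,"az":0},{"claw":30,"tx":0,"ty":2,"tz":-15,"ax":0,"ay":0,"az":0},{"claw":30,"tx":0,"ty":0,"tz":-15,"ax":0,"ay":0,"az":0},{"claw":30,"tx":0,"ty":0,"tz":-4,"ax":0,"ay":0,"az":0},{"claw":30,"tx":0,"ty":0,"tz":0,"ax":0,"ay":0,"az":0}], "newtons": 40}}

```text
time: 6.85
ee_pos: [580.5, 146.1, 54.7]
eef_rot: [-3.109, -0.442, -0.005]
force: [0.8, -0.5, -1.7]
grip_width: 37.1
```

```bash
python3 loc.py w8 58 90
```

```text
tcp [580.5 146.   54.9] yaw 16.2 tilt [0.003 0.001] 37.582118231944605 cam [556. 225. 197.]
[181, 225, 144, 88, 8298] [577.8 150.5  77.4] ((579.1480712890625, 145.90850830078125), (65.23160552978516, 39.609107971191406), 15.929300308227539)
```

Request:
{"method": "carry_out", "body": {"increments": [{"claw":30,"tx":-1,"ty":-1.5,"tz":-10,"ax":0,"ay":0,"az":0},{"claw":30,"tx":0,"ty":0,"tz":-7,"ax":0,"ay":0,"az":0},{"claw":30,"tx":0,"ty":0,"tz":-3,"ax":0,"ay":0,"az":0},{"claw":30,"tx":0,"ty":0,"tz":0,"ax":0,"ay":0,"az":0}], "newtons": 40}}

```text
time: 7.3
ee_pos: [579.8, 143.4, 33.3]
eef_rot: [-3.11, -0.44, -0.006]
force: [0.9, -0.1, -0.6]
grip_width: 37.7
```

```bash
python3 loc.py w9 40 70
```

```text
tcp [579.9 143.4  33.6] yaw 16.1 tilt [0.004 0.001] 37.09435661842742 cam [555. 222. 176.]
[181, 228, 144, 85, 8180] [577.2 147.4  56.7] ((578.341064453125, 143.18299865722656), (65.28953552246094, 39.689918518066406), 16.20871925354004)
```

View pics/w9.png

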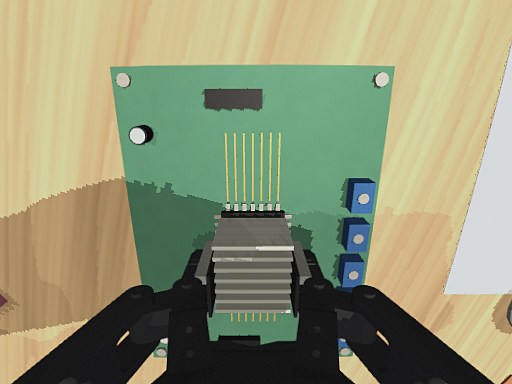

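The sink is over the chip: its front edge is at row 217, with the chip pins just ahead and symmetric. Lowering gently.

Request:
{"method": "carry_out", "body": {"increments": [{"claw":30,"tx":0,"ty":0.5,"tz":-2,"ax":0,"ay":0,"az":0},{"claw":30,"tx":0,"ty":0,"tz":-2,"ax":0,"ay":0,"az":0},{"claw":30,"tx":0,"ty":0,"tz":-1,"ax":0,"ay":0,"az":0}], "newtons": 40}}

```text
time: 7.65
ee_pos: [580.6, 144.2, 29.1]
eef_rot: [-3.11, -0.44, -0.009]
force: [-0.2, 0.9, -0.4]
grip_width: 37.4
```

Request:
{"method": "carry_out", "body": {"increments": [{"claw":30,"tx":0,"ty":0,"tz":-1,"ax":0,"ay":0,"az":0},{"claw":30,"tx":0,"ty":0,"tz":-1,"ax":0,"ay":0,"az":0}], "newtons": 40}}

```text
time: 7.85
ee_pos: [580.7, 144.3, 27.7]
eef_rot: [-3.11, -0.44, -0.009]
force: [-5.1, -1.4, 12.1]
grip_width: 36.9
```

Contact (12 N). Releasing slowly, then withdrawing straight up.

Request:
{"method": "carry_out", "body": {"increments": [{"claw":50,"tx":0,"ty":0,"tz":0,"ax":0,"ay":0,"az":0},{"claw":50,"tx":0,"ty":0,"tz":0,"ax":0,"ay":0,"az":0},{"claw":50,"tx":0,"ty":0,"tz":0,"ax":0,"ay":0,"az":0}]}}

```text
time: 8.15
ee_pos: [581.2, 144.5, 28.3]
eef_rot: [-3.11, -0.44, -0.011]
force: [1.0, 0.2, -0.7]
grip_width: 50.2
```

```bash
python3 loc.py w10 46 70
```

```text
tcp [581.2 144.5  28.2] yaw 16.1 tilt [0.007 0.001] 50.31997275321457 cam [556. 223. 171.]
[211, 237, 82, 76, 5717] [578.8 145.7  51.9] ((579.3145751953125, 144.1004638671875), (38.33799743652344, 39.47655487060547), 16.078983306884766)
[167, 251, 38, 70, 1203] [550.9 141.7  59.3] ((553.626220703125, 138.9085235595703), (14.129438400268555, 22.83100128173828), 52.84278106689453)
[301, 251, 38, 70, 1198] [605.3 157.4  59.6] ((604.58056640625, 153.7305908203125), (23.011865615844727, 13.939687728881836), 68.78511047363281)
```

View pics/w10.png

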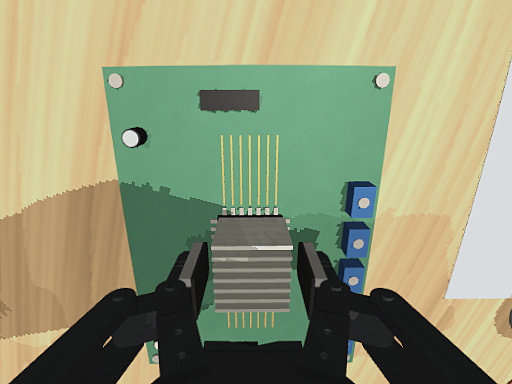

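The pads are clear on both sides and the sink, at (579.3,144.1), stands on the chip. Retreating upward, first shifting -1.5 mm in x to centre the jaws.

Request:
{"method": "carry_out", "body": {"increments": [{"claw":54,"tx":-1,"ty":0,"tz":8,"ax":0,"ay":0.007,"az":0},{"claw":54,"tx":0,"ty":0,"tz":15,"ax":0,"ay":0,"az":0},{"claw":54,"tx":0,"ty":0,"tz":25,"ax":0,"ay":0,"az":0},{"claw":54,"tx":0,"ty":0,"tz":35,"ax":0,"ay":0,"az":0},{"claw":54,"tx":0,"ty":0,"tz":35,"ax":0,"ay":0,"az":0},{"claw":54,"tx":0,"ty":-20,"tz":20,"ax":0,"ay":0,"az":0},{"claw":54,"tx":0,"ty":-30,"tz":0,"ax":0,"ay":0,"az":0},{"claw":54,"tx":0,"ty":-10,"tz":0,"ax":0,"ay":0,"az":0},{"claw":54,"tx":0,"ty":0,"tz":0,"ax":0,"ay":0,"az":0}]}}

```text
time: 9.1
ee_pos: [579.5, 85.5, 181.9]
eef_rot: [-3.107, -0.446, -0.01]
force: [0.1, -0.2, -0.5]
grip_width: 53.9
```

```bash
python3 loc.py w11 45 65; python3 - <<'E'
from h import *
s=snapshot("scene");save(s,"scene2");Q=cloud(s);print(np.round(np.nanmedian(Q[221:226,197:202].reshape(-1,3),0),1),"small before 465.3 -143.9 11.2")
E
```

```text
tcp [579.4  86.2 181.7] yaw 16.4 tilt [0.005 0.004] 54.07886651810462 cam [554. 164. 325.]
[251, 110, 41, 3, 123] [574.5 161.6  54. ] ((574.591552734375, 161.60963439941406), (36.95052719116211, 1.8620331287384033), 16.452564239501953)
[251, 117, 41, 2, 82] [576.3 156.1  54. ] ((576.307861328125, 156.0445556640625), (37.12501525878906, 1.0785402059555054), 16.547292709350586)
[251, 123, 41, 3, 120] [578.  150.3  52.1] ((578.0946655273438, 150.23049926757812), (37.29726791381836, 1.6146804094314575), 16.31062126159668)
[251, 130, 40, 3, 118] [579.5 144.2  54. ] ((579.5548095703125, 144.2352752685547), (36.74565124511719, 2.058032989501953), 16.416902542114258)
[251, 136, 40, 3, 117] [581.3 138.7  52.5] ((581.302490234375, 138.6577606201172), (36.972225189208984, 1.716851830482483), 16.42348289489746)
[251, 142, 40, 4, 159] [583.1 132.8  52.4] ((583.1760864257812, 132.6397247314453), (37.19919967651367, 2.3436574935913086), 16.42678451538086)
[251, 148, 39, 4, 153] [584.3 127.1  51.7] ((584.5443725585938, 126.87355041503906), (36.592491149902344, 2.1050024032592773), 16.14223861694336)
[456, 177, 46, 45, 1506] [817.7 140.6  46.3] ((818.0281372070312, 139.68849182128906), (50.34679412841797, 50.93255615234375), 34.39548873901367)
[ 464.  -143.6   10.1] small before 465.3 -143.9 11.2
```

View pics/w11.png

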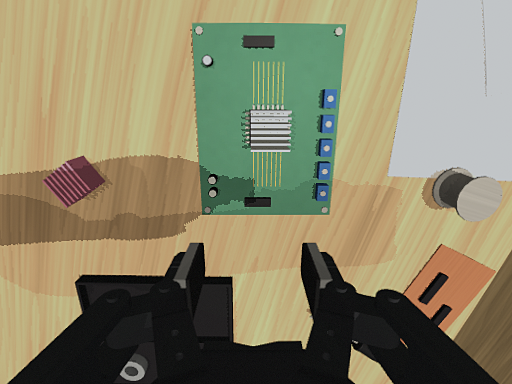

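The sink stands level on the chip at (270,130) px. Its centre is (579.6,144.2) against the chip's (578.1,144.2), with yaws of 16.4° and 16–16.6°. Its top is at 54 mm, as expected. Handing in.

```bash
python3 -c "
from h import *
print(np.abs(ctrl.sense()['joint_vel']).max()); print(order.close_job())"
```

```text
0.017786934343065434
the job is handed in; nothing more can be done
None
```

The larger heat sink is now on the big black chip, base down and released, and I've handed the job in at about 9 s of the 34 s allowed. I gripped it across the fin ends, lowered it until it touched at about 12 N, opened the fingers and backed the arm away.

- **Placement:** in the last wrist picture the sink's centre is about 1.5 mm from the chip's (limit 12 mm). Its sides are within about 0.5° of the chip's (limit 15°). The fin tops read 52–54 mm, against 54 mm for a sink sitting flat.
- **Small heat sink:** it reads within about 1.5 mm of where it started, which is within camera noise.
- **Uncertainty:** the first long-range camera estimates of the chip's centre differed by up to 3 mm, so I used the closer wrist views. The calibration itself is only good to about 2 mm. No check failed.

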